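# Enable the hotplate with its tongue key

## Robot

A 6-joint arm with a two-finger parallel gripper is mounted at the origin on the work surface. World frame = base frame: x ahead of the robot, y to its left, z up, the work surface at z = 0. Lengths are in mm, angles in rad, forces in N, time in s.
With the tool pointing down it reaches from about 350 to 875 mm from the base axis. Payload 4.2 kg.
Tool frame: the origin (TCP) lies at the very end of the fingers, on their centre line; the grasp point (between the pads) lies 19 mm behind it; z points along the fingers, y is the direction in which the jaws open and shut (so a half turn about z gives the same grasp; the last joint's range is limited). The gripper opens to 85 mm and grips with 20 to 120 N. Pads are 22 mm wide; open, the fingers measure 114 mm over their backs; the gripper's body (76 mm by 85 mm) begins 54 mm behind the grasp point. The pads swing forward as they close: fully open they stand 13 mm farther back than shut.
Start: joints at [1.48, 0.385, 0.008, 0, -1.194, -0.259], TCP at [214.161, 587.141, 192.012] pointing down, gripper open.
Joint ranges: [-3.14, 3.14], [-1.21, 2.06], [-1.07, 1.41], [-3.16, 2.05], [-2.99, -0.16], [-3.1, 3.1]. Speed limits (rad/s): [2.79, 2.79, 3.14, 3.14, 3.14, 3.14].

## Interface

Orientations are given as a unit quaternion [x, y, z, w].
In Python, from bench import arm, optics, job gives the robot as it stands.
- The arm moves only by the tool send_rows, never from a script. Its argument "steps" is a list that holds one entry, the list of rows, each a list of 5 numbers: the shift along the tool's x, y, z in cm, then the turn about the tool's z in rad, then the opening, from 0 (shut) to 1 (fully open). A call has 1 to 10 rows; each row shifts and turns the pose as measured when the row begins, along the tool's axes as they then stand; what a row does not reach is not made up. A row lasts 1/12 s, in which the tool goes at most 41.7 mm and 7.16 degrees, less where a joint would pass 70% of its speed; a pose out of reach is approached as far as the arm can. A call with a gripper value outside its range is refused whole. The fingers move at their own pace and stop on an object; the grip force is fixed at half the most. Time passes only in rows, so rows that do not move let the fingers close. It gives the time, the measured TCP pose, the force and the opening at its end, in the units of the state.
- arm.read_state(): the state, without advancing time (a new reading comes with each control period).
- optics.get_image(name): name is "scene" or "top" or "wrist"; returns (picture, depth): 400x640x3 uint8, blue, green, red; 400x640 float32, mm along the optical axis (not along the pixel's ray), 0 where there is no reading.
- optics.get_calibration(name): a dict with "K" (3x3 intrinsics, pixels), "rvec" (rotation vector, rad) and "tvec" (3), from world to camera coordinates, as OpenCV has them; the wrist camera has in their place "hand_eye" (4x4, takes a point from camera to tool coordinates, whose origin is the TCP and whose axes are the flange's). Camera axes: x right, y down, z forward; pixel columns grow to the right and rows downward; lengths in mm; the calibration is good to about 2 mm. A picture is of the moment at which its call begins: read the wrist's pose just before it. get_calibration takes no time and is no camera call.
- job.job_done(): hands the job in, once; it reports no verdict.
The state is a dict: "clock": time; "joints": joint angles; "joint_vel": joint speeds; "joint_efforts": joint torques, N m; "position": TCP position; "ee_rot": TCP orientation; "contact_force": force on the tool from outside, world axes, zero at the start; "wrist_torque": the same for the moment, N m; "gripper_width": finger opening in mm.
Only numpy, scipy, OpenCV 4.12 (cv2) and the standard library are available. Lean on these libraries where they do the work, as an engineer would, in place of code of your own. Each camera call takes 0.05 s, during which the arm holds its last target. There are 200 camera calls.

## Task

The hotplate on this lab bench only runs when its flat tongue key sits in the grey guard switch. Take the flat tongue key (the one with the rectangular grip) straight up out of the aluminium rack and push it straight down into the slot of the guard switch until it is fully home, its grip sitting flat on the switch, then let go. Leave the round pin key in the rack and leave the glass beaker that stands on the bench alone.

Things in the scene. Friction and masses are not known exactly. Their poses are not given: they have to be found in the camera images.
- tongue_key_grip (a point): Centre of the loose tongue key's grip: grey block 24 mm thick (x), 70 wide (y), 44 high (z, up); key 140 g. A flat steel tongue 6 thick (x), 26 wide (y) hangs 40 mm below the grip. Stands upright in one of 2 slots (104 mm apart along y) of a fixed aluminium rack 70x210 mm, 60 high; grip rests on its top, this point 82 mm above the bench. Pinch across x from above. Half a turn about z is the same.
- slot_mouth (a point): Slot centre at the flat top of the fixed grey guard switch, 64x110 mm (x,y), 72 high. Slot 14 mm (x) by 36 (y), straight down; steel mouth flares over the top 12 mm to 26x48. From 24 mm deep the tongue pushes a brass follower 16 mm further: steady 5 N, no spring back; key weight alone does not move it. Home: grip's underside on the switch top, grip centre 22 mm above this point, widths along y.
- pin_key_grip (a point): Centre of the round grey grip (44 mm across, 44 high) of another loose key, with a round steel pin 10 mm thick, 40 long below it. Stands upright in the rack's other slot and is to stay there.
- beaker_mid (a point): Centre (half-way up) of an empty glass beaker, 80 mm across and 100 mm high, loose on the bench beyond the rack and the switch; to be left alone.
Things that resemble listed ones, but are neither listed nor needed, are in the scene too. Leave any blue, orange or red look-alike of the part that bears tongue_key_grip alone.

How it is judged:
By the outcome, as a careful person would: the job done as asked, in the order asked, and still so for the second after the job is handed in, with the robot touching nothing.
It also fails if it takes over 48 s, if anything falls off the work surface, if the arm or the gripper's body presses on something with over 40 N, if the wrist force passes 120 N, or if a joint passes its speed limit or range.

## Working session

There is one attempt and no reset: what is moved stays moved. The work goes in short steps, Python scripts to look and compute and a tool call to move; the robot and the scene stay as the last step left them, time stands still between calls to the robot, and variables do not carry over. Pictures are saved under pics/ and viewed, about 8 in all and at most 12, crops included, and the job is handed in when it is done.

Besides the shell and the picture viewer there is one more tool, called after "Call:" by a JSON object that holds its "op" and its "data". send_rows: Moves the arm, as the interface text tells. Its arguments: {"type":"object","properties":{"steps":{"type":"array","items":{"type":"array","items":{"type":"array","items":{"type":"number"}}}}},"required":["steps"]}

```bash
mkdir -p pics; cat > h.py <<'E'
import numpy as np, cv2
from scipy.spatial.transform import Rotation as R
from bench import arm, optics, job
def cam(n):
    c=optics.get_calibration(n); K=np.array(c["K"],float)
    if n=="wrist":
        s=arm.read_state(); T=np.eye(4); T[:3,:3]=R.from_quat(s["ee_rot"]).as_matrix(); T[:3,3]=s["position"]
        M=T@np.array(c["hand_eye"],float)
    else:
        W=np.eye(4); W[:3,:3]=R.from_rotvec(np.ravel(c["rvec"])).as_matrix(); W[:3,3]=np.ravel(c["tvec"]); M=np.linalg.inv(W)
    return K,M
def grab(n):
    K,M=cam(n); im,d=optics.get_image(n); return np.array(im),np.array(d),K,M
def onplane(u,v,z,K,M):
    r=M[:3,:3]@np.linalg.solve(K,[u,v,1]); o=M[:3,3]; return o+r*(z-o[2])/r[2]
def cloud(d,K,M):
    v,u=np.mgrid[:d.shape[0],:d.shape[1]]
    p=np.stack([(u-K[0,2])/K[0,0]*d,(v-K[1,2])/K[1,1]*d,d],-1)@M[:3,:3].T+M[:3,3]
    p[d<=0]=np.nan; return p
def proj(P,K,M):
    q=K@(M[:3,:3].T@(np.array(P)-M[:3,3])); return q[:2]/q[2]
E
python3 - <<'E'
from h import *
s=arm.read_state(); print(s)
for n in("top","scene","wrist"):
    im,d,K,M=grab(n); cv2.imwrite(f"pics/{n}0.png",im); np.savez(f"{n}0.npz",im=im,d=d,K=K,M=M); print(n,M.round(2).tolist(),K.tolist())
E
```

```text
{'clock': 0.0, 'joints': array([ 1.47959038e+00,  3.85565959e-01,  6.60665258e-03, -5.05888224e-04,
       -1.19397092e+00, -2.58626572e-01]), 'joint_vel': array([-2.99268679e-04,  9.76359042e-05, -3.77909871e-04, -6.96737487e-04,
       -3.47521130e-05, -1.33341881e-03]), 'joint_efforts': array([ 1.66938480e-04, -3.92296600e+01,  1.88400990e+01,  4.18633282e+00,
       -4.71272549e-03, -1.33527216e-07]), 'position': array([213.95116994, 586.52521047, 190.90746139]), 'ee_rot': array([ 9.84724282e-01, -1.74117472e-01, -1.45063772e-04,  1.08287127e-03]), 'contact_force': array([-0.8965049 ,  0.13392453, -0.66687728]), 'wrist_torque': array([-0.02989612,  0.00560497, -0.02233002]), 'gripper_width': 85.1944295729205}
top [[-0.01, -1.0, 0.08, 501.1], [-1.0, 0.02, 0.03, -74.31], [-0.03, -0.08, -1.0, 1146.46], [0.0, 0.0, 0.0, 1.0]] [[421.5912467033548, 0.0, 314.47081143334157], [0.0, 421.5912467033548, 198.58685891011314], [0.0, 0.0, 1.0]]
scene [[0.88, 0.37, -0.29, 814.15], [0.47, -0.68, 0.56, -510.88], [0.01, -0.63, -0.78, 750.22], [0.0, 0.0, 0.0, 1.0]] [[363.6752729799972, 0.0, 312.775641165628], [0.0, 363.6752729799972, 201.40357803372137], [0.0, 0.0, 1.0]]
wrist [[-0.34, -0.89, -0.3, 290.94], [-0.94, 0.32, 0.11, 558.93], [0.0, 0.32, -0.95, 373.5], [0.0, 0.0, 0.0, 1.0]] [[277.89748289255857, 0.0, 319.14063966380746], [0.0, 277.89748289255857, 198.99700728628147], [0.0, 0.0, 1.0]]
```

View pics/top0.png

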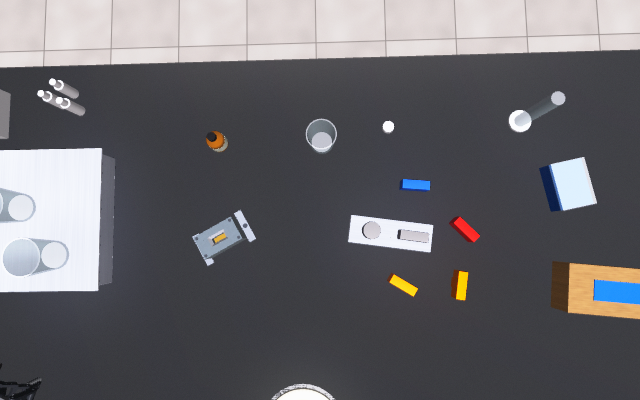

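View pics/scene0.png

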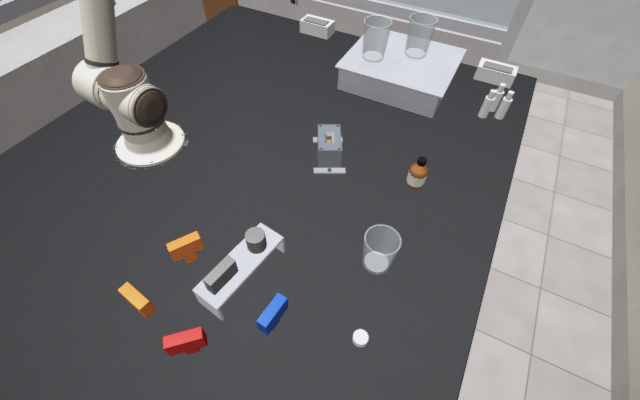

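The top view shows the rack at (390,233), with the round pin key at (372,230) and the grey rectangular-grip key at (414,236). The blue (416,185), red (466,229) and orange (404,285)/(461,285) pieces are look-alikes lying loose. The switch is at (222,239) with its brass slot at (219,239), and the beaker is at (321,135). The tongue key is the grey one at (414,236): it has a rectangular grip and stands in the rack.

```bash
python3 - <<'E'
from h import *
z=np.load("top0.npz"); im,d,K,M=z["im"],z["d"],z["K"],z["M"]
P=cloud(d,K,M); Z=P[...,2]
hsv=cv2.cvtColor(im,cv2.COLOR_BGR2HSV)
def rep(n,m,h):
    for c in cv2.findContours(m.astype(np.uint8),cv2.RETR_EXTERNAL,cv2.CHAIN_APPROX_NONE)[0]:
        if cv2.contourArea(c)<15: continue
        q=np.array([onplane(u,v,h,K,M)[:2] for u,v in c[:,0]],np.float32)
        r=cv2.minAreaRect(q); b=cv2.boxPoints(r); 
        e=b[1]-b[0] if np.linalg.norm(b[1]-b[0])>np.linalg.norm(b[2]-b[1]) else b[2]-b[1]
        print(n,c[:,0].mean(0).round(),np.round(r[0],1),np.round(r[1],1),"long axis deg",np.degrees(np.arctan2(e[1],e[0])).round(1)%180)
def box(u0,u1,v0,v1):
    b=np.zeros(Z.shape,bool); b[v0:v1,u0:u1]=1; return b
br=box(340,440,210,260)
rep("grips",br&(Z>84),104); rep("rack",br&(Z>30),60)
bs=box(180,265,200,275)
rep("switch",bs&(Z>50),72); rep("switchall",bs&(Z>10),72)
rep("brass",bs&(hsv[...,1]>120)&(hsv[...,2]>80),40)
for (u,v) in((414,236),(372,230),(400,228),(219,239),(205,245),(240,235),(245,226),(210,260),(222,225)): print(u,v,P[v,u].round(1))
a=cv2.resize(im[195:280,170:290],None,fx=5,fy=5,interpolation=2); b=cv2.resize(im[195:280,340:440],None,fx=5,fy=5,interpolation=2)
w=cv2.resize(np.load("scene0.npz")["im"][100:190,290:370],None,fx=4.72,fy=4.72,interpolation=2)
cv2.imwrite("pics/crop1.png",cv2.resize(np.hstack([a,b]),None,fx=.72,fy=.72))
E
```

```text
grips [413. 236.] [ 494.1 -283.9] [72.6 24. ] long axis deg 81.7
grips [371. 230.] [ 510.3 -182.2] [41.6 41.8] long axis deg 178.7
rack [390. 233.] [ 501.2 -233.5] [211.4  69.9] long axis deg 82.0
switch [218. 237.] [496.  205.8] [ 65.8 113.9] long axis deg 118.7
switchall [219. 237.] [496.1 201.8] [ 69.5 120.8] long axis deg 118.7
brass [220. 238.] [494.9 210.8] [11.5 30.8] long axis deg 118.9
414 236 [ 493.  -285.1  105.3]
372 230 [ 509.1 -183.5  103.1]
400 228 [ 513.5 -259.4   59.7]
219 239 [491.6 209.9  47.2]
205 245 [477.  239.7  71.3]
240 235 [501.3 149.1  74.1]
245 226 [525.3 148.3  12.5]
210 260 [435.  244.9   5.5]
222 225 [527.4 195.6  73.1]
```

View pics/crop1.png

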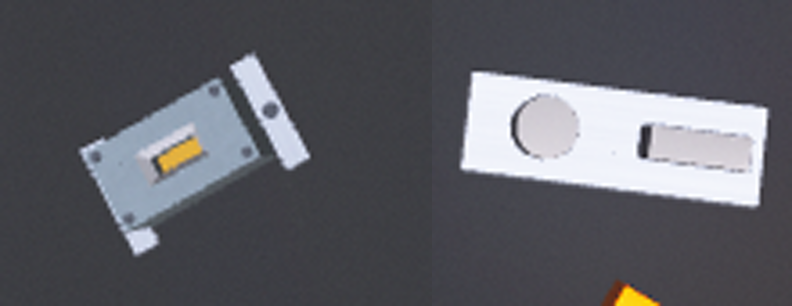

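The crop confirms it: the grey rectangular grip stands in the rack's right-hand slot, and the switch's slot shows brass at its bottom. Next I rise, then move over the switch for a close look.

Call:
{"op": "send_rows", "data": {"steps": [[[0,0,-3,0,1],[0,0,-3,0,1],[0,0,-3,0,1],[0,0,-3,0,1]]]}}

```text
clock: 0.48
position: [212.5, 581.9, 303.5]
ee_rot: [0.985, -0.175, -0.001, 0.013]
contact_force: [0.5, 0.5, -0.2]
gripper_width: 85.1
```

Call:
{"op": "send_rows", "data": {"steps": [[[3.06,2.17,0,0,1],[3.06,2.17,0,0,1],[3.06,2.17,0,0,1],[3.06,2.17,0,0,1],[3.06,2.17,0,0,1],[3.06,2.17,0,0,1],[3.06,2.17,0,0,1],[3.06,2.17,0,0,1],[3.06,2.17,0,0,1],[3.06,2.17,0,0,1]]]}}

```text
clock: 1.32
position: [430.3, 268.8, 312.3]
ee_rot: [0.986, -0.168, -0.001, 0.007]
contact_force: [1.5, 0.6, -0.4]
gripper_width: 85.5
```

Call:
{"op": "send_rows", "data": {"steps": [[[3.0,2.1,0,0,1],[2.4,1.8,0,0,1],[0,0,0,0.12,1],[0,0,0,0.12,1],[0,0,0,0.12,1],[0,0,0,0.12,1],[0,0,0,0.12,1],[0,0,0,0.12,1],[0,0,0,0,1],[0,0,0,0,1]]]}}

```text
clock: 2.15
position: [471.5, 201.4, 310.0]
ee_rot: [0.855, -0.518, -0.0, 0.01]
contact_force: [-0.2, 0.1, 0.1]
gripper_width: 85.2
```

```bash
python3 - <<'E'
from h import *
s=arm.read_state(); print(s["position"],s["ee_rot"],s["joints"])
im,d,K,M=grab("wrist"); np.savez("wrist1.npz",im=im,d=d,K=K,M=M); cv2.imwrite("pics/w1.png",im)
print(proj([496,206,72],K,M))
E
```

```text
[471.50412076 201.36137393 309.99174232] [ 8.55215119e-01 -5.18179214e-01 -5.19604952e-05  9.86911561e-03] [ 0.72456153  0.13760574 -0.03911112  0.00583407 -1.41296146 -0.24423698]
[300.06132316 158.09089019]
```

View pics/w1.png

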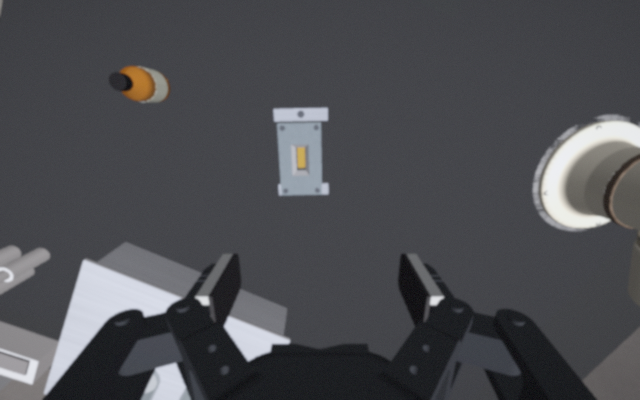

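The wrist view shows the switch at (300,158), with its white flared mouth and brass at (301,158). I measure the slot from this nearer view.

```bash
cat >> h.py <<'E'
def rep(n,m,h,K,M,amin=15):
    for c in cv2.findContours(m.astype(np.uint8),cv2.RETR_EXTERNAL,cv2.CHAIN_APPROX_NONE)[0]:
        if cv2.contourArea(c)<amin: continue
        q=np.array([onplane(u,v,h,K,M)[:2] for u,v in c[:,0]],np.float32)
        r=cv2.minAreaRect(q); b=cv2.boxPoints(r)
        e=b[1]-b[0] if np.linalg.norm(b[1]-b[0])>np.linalg.norm(b[2]-b[1]) else b[2]-b[1]
        print(n,c[:,0].mean(0).round(),np.round(r[0],1),np.round(r[1],1),"long axis deg",np.degrees(np.arctan2(e[1],e[0])).round(1)%180)
E
python3 - <<'E'
from h import *
for f,(u0,u1,v0,v1) in {"wrist1":(265,340,95,205),"top0":(180,265,200,275)}.items():
    z=np.load(f+".npz"); im,d,K,M=z["im"],z["d"],z["K"],z["M"]
    Z=cloud(d,K,M)[...,2]; b=np.zeros(Z.shape,bool); b[v0:v1,u0:u1]=1
    hsv=cv2.cvtColor(im,cv2.COLOR_BGR2HSV); H,S,V=hsv[...,0],hsv[...,1],hsv[...,2]
    print(f, "top z", np.nanmedian(Z[b&(Z>55)]))
    rep("top",cv2.morphologyEx((b&(Z>55)).astype(np.uint8),cv2.MORPH_CLOSE,np.ones((15,15))),72,K,M)
    rep("brass",b&(S>120)&(V>80),47,K,M)
    g=hsv[145:172,288:314] if f[0]=="w" else hsv[228:250,208:232]
    body=(b&(Z>65)); 
    print("body hsv",np.median(hsv[body],0))
    # mouth: not body-colour inside the switch
    m=b&~((abs(H.astype(int)-100)<15)&(S>15)&(V>100)); 
    inner=np.zeros(Z.shape,bool)
    if f[0]=="w": inner[138:180,284:318]=1
    else: inner[225:252,204:236]=1
    rep("mouth",inner&m,72,K,M)
    print(hsv[158 if f[0]=="w" else 239, (284 if f[0]=="w" else 205):(318 if f[0]=="w" else 236)].tolist())
E
```

```text
wrist1 top z 72.13417131609114
top [300. 157.] [494.9 207.4] [ 64.  110.5] long axis deg 118.6
brass [301. 157.] [493.8 209.7] [ 9.7 29.2] long axis deg 116.6
body hsv [105.  32. 174.]
mouth [299. 160.] [495.7 208.7] [23.  44.6] long axis deg 116.8
[[105, 32, 173], [105, 32, 173], [106, 32, 174], [104, 31, 174], [106, 32, 174], [106, 32, 176], [106, 30, 178], [108, 21, 184], [114, 13, 193], [113, 10, 195], [116, 9, 192], [120, 7, 181], [15, 15, 166], [20, 79, 177], [22, 129, 192], [22, 140, 200], [22, 142, 201], [22, 140, 202], [22, 139, 202], [22, 141, 197], [21, 120, 183], [19, 74, 155], [9, 14, 132], [116, 13, 134], [107, 24, 148], [104, 30, 164], [107, 31, 173], [105, 32, 175], [104, 32, 174], [104, 32, 174], [104, 32, 173], [106, 34, 173], [105, 32, 173], [105, 32, 173]]
top0 top z 71.64630422378514
top [218. 237.] [496.  206.3] [ 65.4 112.9] long axis deg 118.7
brass [220. 238.] [494.9 209. ] [11.4 30.6] long axis deg 118.9
body hsv [106.  47. 184.]
mouth [230. 249.] [471.2 180.1] [35.9 20.3] long axis deg 89.3
mouth [217. 237.] [495.9 208. ] [24.3 46.4] long axis deg 118.9
mouth [208. 226.] [521.8 230.8] [12.8 23.3] long axis deg 90.5
[[106, 49, 184], [105, 49, 184], [107, 45, 182], [120, 16, 176], [116, 20, 182], [122, 18, 181], [120, 15, 182], [113, 28, 81], [20, 11, 72], [21, 180, 221], [21, 183, 226], [21, 183, 226], [21, 182, 226], [21, 182, 226], [21, 183, 227], [21, 182, 226], [20, 120, 176], [8, 24, 127], [135, 4, 114], [117, 22, 118], [108, 38, 148], [105, 47, 179], [105, 48, 182], [106, 46, 183], [107, 47, 183], [107, 50, 183], [107, 47, 183], [106, 48, 186], [107, 47, 186], [106, 47, 184], [105, 49, 187]]
```

Call:
{"op": "send_rows", "data": {"steps": [[[0,0,0,0.125,1],[0,0,0,0.125,1],[0,0,0,0.125,1],[0,0,0,0.125,1],[0,0,0,0.12,1],[2,-0.4,0,0,1],[3.75,-0.72,0,0,1],[3.75,-0.72,0,0,1],[3.75,-0.72,0,0,1],[3.75,-0.72,0,0,1]]]}}

```text
clock: 3.03
position: [479.7, 29.4, 310.6]
ee_rot: [-0.662, 0.75, -0.002, -0.011]
contact_force: [0.6, -0.9, -0.1]
gripper_width: 85.7
```

Call:
{"op": "send_rows", "data": {"steps": [[[3.75,-0.72,0,0,1],[3.75,-0.72,0,0,1],[3.75,-0.72,0,0,1],[3.75,-0.72,0,0,1],[3.75,-0.72,0,0,1],[2,-0.36,0,0,1],[0,0,0,0,1],[0,0,0,0,1]]]}}

```text
clock: 3.7
position: [492.5, -197.2, 314.3]
ee_rot: [-0.667, 0.745, -0.003, -0.01]
contact_force: [0.6, 0.9, -0.6]
gripper_width: 85.7
```

```bash
cat >> h.py <<'E'
def togo(x,y,yaw):
    s=arm.read_state(); A=R.from_quat(s["ee_rot"]).as_matrix(); p=s["position"]
    print("pos",p.round(1),"yaw",np.degrees(np.arctan2(A[1,0],A[0,0])).round(2),"toolz",A[:,2].round(4),"t",round(s["clock"],2),"F",s["contact_force"].round(1),"w",round(s["gripper_width"],1))
    d=np.array([x,y])-p[:2]; t=np.radians(np.degrees(np.arctan2(A[1,0],A[0,0]))-yaw); t=(t+np.pi)%(2*np.pi)-np.pi
    print("turn",round(t,3),"tool shift cm now",(np.array([A[:2,0]@d,A[:2,1]@d])/10).round(2))
E
python3 - <<'E'
from h import *
im,d,K,M=grab("wrist"); np.savez("wrist2.npz",im=im,d=d,K=K,M=M); cv2.imwrite("pics/w2.png",im)
togo(494.5,-284.5,-98.2)
Z=cloud(d,K,M)[...,2]; rep("grip",(Z>90)&(Z<115)&(np.arange(640)[None]>200)&(np.arange(640)[None]<440)&(np.arange(400)[:,None]<250),104,K,M,50)
print(proj([494.5,-284.5,104],K,M))
E
```

```text
pos [ 492.5 -196.7  314.2] yaw -96.27 toolz [-0.0125 -0.0178 -0.9998] t 3.75 F [-0.5  0.6  1.2] w 85.4
turn 0.034 tool shift cm now [ 8.7  -1.16]
grip [308. 178.] [ 507.3 -183.8] [42.9 44. ] long axis deg 97.7
grip [310. 103.] [ 491.6 -285.4] [69.2 23.9] long axis deg 81.7
[307.88393019 104.65721894]
```

View pics/w2.png

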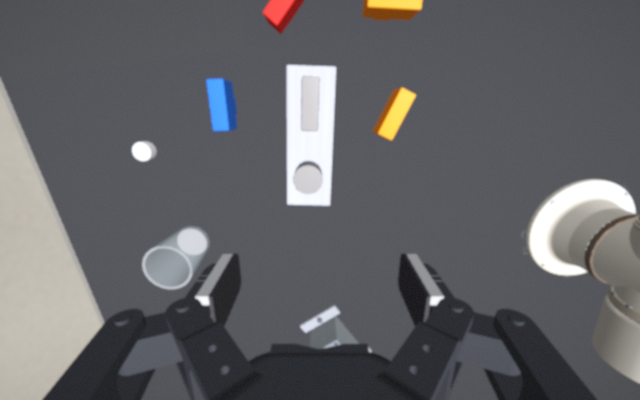

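The wrist view shows the tongue key's grip at (310,103) and the pin key at (308,178). The space on either side of the grip is clear for the fingers. I move over it and part way down.

Call:
{"op": "send_rows", "data": {"steps": [[[2.9,-0.35,0,0.034,1],[2.9,-0.35,0,0,1],[2.9,-0.35,0,0,1],[0,0,0,0,1],[0,0,3.5,0,1],[0,0,3.5,0,1],[0,0,3.5,0,1],[0,0,2.5,0,1],[0,0,0,0,1]]]}}

```text
clock: 4.5
position: [495.8, -278.5, 185.5]
ee_rot: [-0.664, 0.748, -0.007, -0.007]
contact_force: [-0.6, 0.6, -0.4]
gripper_width: 85.4
```

```bash
python3 - <<'E'
from h import *
im,d,K,M=grab("wrist"); np.savez("wrist3.npz",im=im,d=d,K=K,M=M); cv2.imwrite("pics/w3.png",im)
togo(493,-284.7,-98.2)
Z=cloud(d,K,M)[...,2]; rep("grip",(Z>90)&(Z<115)&(np.arange(640)[None]>180)&(np.arange(640)[None]<460)&(np.arange(400)[:,None]<290),104,K,M,50)
E
```

```text
pos [ 497.1 -279.1  188.2] yaw -96.75 toolz [ 0.0024 -0.0209 -0.9998] t 4.55 F [-0.1  0.3  0.5] w 85.3
turn 0.025 tool shift cm now [0.6  0.34]
grip [318. 273.] [ 506.8 -189.4] [42.7 43. ] long axis deg 173.3
grip [321. 184.] [ 491.6 -286.8] [71.3 23.8] long axis deg 81.7
```

Call:
{"op": "send_rows", "data": {"steps": [[[0.5,0.4,0,0.025,1],[0,0,2.5,0,1],[0,0,3,0,1],[0,0,3,0,1],[0,0,0,0,1],[0,0,0,0,1]]]}}

```text
clock: 5.05
position: [504.3, -287.0, 117.8]
ee_rot: [-0.656, 0.754, -0.022, 0.001]
contact_force: [0.5, -0.2, 1.4]
gripper_width: 85.5
```

```bash
python3 - <<'E'
from h import *
im,d,K,M=grab("wrist"); cv2.imwrite("pics/w4.png",im)
togo(492.3,-286,-98.2)
E
```

```text
pos [ 504.1 -286.7  117.7] yaw -97.98 toolz [ 0.0297 -0.0319 -0.999 ] t 5.1 F [ 0.4  0.3 -0.6] w 85.4
turn 0.004 tool shift cm now [0.09 1.18]
```

View pics/w4.png

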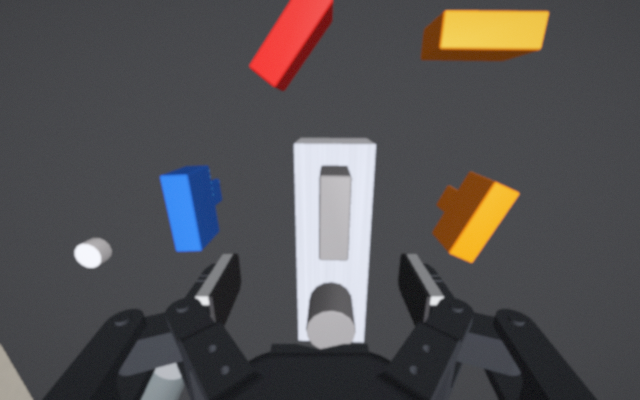

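The grey grip is at (335,212), between the fingers but left of their line as expected. The tool has picked up a tilt of about 2.5° from the fast descent. I test whether a quick rise followed by a slow descent takes it out.

Call:
{"op": "send_rows", "data": {"steps": [[[0,0.6,-3,0,1],[0,0.6,-3,0,1],[0,0,-3,0,1],[0,0,0,0,1]]]}}

```text
clock: 5.43
position: [492.0, -283.3, 220.3]
ee_rot: [-0.656, 0.754, -0.027, 0.003]
contact_force: [0.8, -0.1, 1.7]
gripper_width: 85.2
```

```bash
python3 - <<'E'
from h import *
togo(492.3,-286,-98.2)
E
```

```text
pos [ 492.  -283.3  220.3] yaw -97.95 toolz [ 0.0393 -0.0371 -0.9985] t 5.43 F [ 0.8 -0.1  1.7] w 85.2
turn 0.004 tool shift cm now [ 0.26 -0.07]
```

Call:
{"op": "send_rows", "data": {"steps": [[[0,0,0.8,0,1],[0,0,0.8,0,1],[0,0,0.8,0,1],[0,0,0.8,0,1],[0,0,0.8,0,1],[0,0,0,0,1]]]}}

```text
clock: 5.93
position: [496.0, -285.4, 183.7]
ee_rot: [-0.656, 0.754, -0.032, 0.006]
contact_force: [-0.3, -0.5, -0.8]
gripper_width: 85.5
```

```bash
python3 - <<'E'
from h import *
togo(492.3,-286,-98.2)
E
```

```text
pos [ 496.  -285.4  183.7] yaw -97.97 toolz [ 0.0515 -0.0401 -0.9979] t 5.93 F [-0.3 -0.5 -0.8] w 85.5
turn 0.004 tool shift cm now [0.11 0.36]
```

Call:
{"op": "send_rows", "data": {"steps": [[[0,0,0,0,1],[0,0,0,0,1],[0,0,0,0,1],[0,0,0,0,1]]]}}

```text
clock: 6.27
position: [494.8, -285.3, 180.2]
ee_rot: [-0.656, 0.754, -0.029, 0.004]
contact_force: [-0.1, -0.7, -0.2]
gripper_width: 85.4
```

```bash
python3 - <<'E'
from h import *
togo(492.3,-286,-98.2); print(arm.read_state()["joints"])
E
```

```text
pos [ 494.8 -285.3  180.2] yaw -97.97 toolz [ 0.0448 -0.0388 -0.9982] t 6.27 F [-0.1 -0.7 -0.2] w 85.4
turn 0.004 tool shift cm now [0.11 0.24]
[-0.22230552  0.26980582 -0.20563935  0.03235869 -1.04328866  0.06847125]
```

Call:
{"op": "send_rows", "data": {"steps": [[[0,0,-2,0,1]]]}}

```text
clock: 6.35
position: [491.6, -283.4, 196.3]
ee_rot: [-0.656, 0.754, -0.025, 0.002]
contact_force: [0.1, 0.5, -0.2]
gripper_width: 85.2
```

```bash
python3 - <<'E'
from h import *
togo(492.3,-286,-98.2)
optics.get_image("wrist"); togo(492.3,-286,-98.2); optics.get_image("wrist"); togo(492.3,-286,-98.2); print(arm.read_state()["joints"])
E
```

```text
pos [ 491.6 -283.4  196.3] yaw -98.0 toolz [ 0.0368 -0.0353 -0.9987] t 6.35 F [ 0.1  0.5 -0.2] w 85.2
turn 0.003 tool shift cm now [ 0.24 -0.1 ]
pos [ 495.  -285.3  203.4] yaw -97.93 toolz [ 0.0475 -0.0411 -0.998 ] t 6.4 F [ 0.3 -1.1  4.3] w 85.5
turn 0.005 tool shift cm now [0.11 0.26]
pos [ 495.8 -285.4  203.2] yaw -97.94 toolz [ 0.0503 -0.0415 -0.9979] t 6.45 F [1.2 0.6 0.7] w 85.3
turn 0.005 tool shift cm now [0.11 0.34]
[-0.22118255  0.25042267 -0.17282084  0.03327128 -1.08957986  0.06908237]
```

Call:
{"op": "send_rows", "data": {"steps": [[[0,0,-2,0,1],[0,0,0,0,1],[0,0,-2,0,1],[0,0,0,0,1],[0,0,0,0,1],[0,0,0,0,1]]]}}

```text
clock: 6.95
position: [495.0, -283.8, 245.3]
ee_rot: [-0.656, 0.754, -0.034, 0.007]
contact_force: [-0.1, -0.3, 0.3]
gripper_width: 85.2
```

```bash
python3 - <<'E'
from h import *
togo(492.3,-286,-98.2)
E
```

```text
pos [ 495.  -283.8  245.3] yaw -97.95 toolz [ 0.0561 -0.0424 -0.9975] t 6.95 F [-0.1 -0.3  0.3] w 85.2
turn 0.004 tool shift cm now [0.26 0.24]
```

Call:
{"op": "send_rows", "data": {"steps": [[[0,0,2,0,1],[0,0,2,0,1],[0,0,2,0,1],[0,0,1,0,1],[0,0,0,0,1],[0,0,0,0,1],[0,0,0,0,1]]]}}

```text
clock: 7.53
position: [499.3, -287.1, 171.5]
ee_rot: [-0.656, 0.754, -0.035, 0.008]
contact_force: [-0.2, -0.3, 0.7]
gripper_width: 85.6
```

```bash
python3 - <<'E'
from h import *
togo(492.3,-286,-98.2)
E
```

```text
pos [ 499.3 -287.1  171.5] yaw -97.96 toolz [ 0.0575 -0.0429 -0.9974] t 7.53 F [-0.2 -0.3  0.7] w 85.6
turn 0.004 tool shift cm now [-0.02  0.7 ]
```

Call:
{"op": "send_rows", "data": {"steps": [[[0,0,0,0,1],[0,0,0,0,1],[0,0,0,0,1],[0,0,0,0,1],[0,0,0,0,1],[0,0,0,0,1]]]}}

```text
clock: 8.03
position: [501.3, -287.8, 175.3]
ee_rot: [-0.656, 0.753, -0.038, 0.009]
contact_force: [0.2, -0.6, -0.3]
gripper_width: 85.1
```

```bash
python3 - <<'E'
from h import *
togo(492.3,-286,-98.2); s=arm.read_state(); print(s["joints"],s["joint_vel"].round(4))
E
```

```text
pos [ 501.3 -287.8  175.3] yaw -97.95 toolz [ 0.0644 -0.0453 -0.9969] t 8.03 F [ 0.2 -0.6 -0.3] w 85.1
turn 0.004 tool shift cm now [-0.05  0.91]
[-0.22306543  0.27418983 -0.21472076  0.0353192  -1.00924715  0.06791726] [-0.0005 -0.0057  0.0045  0.0009 -0.0006 -0.0016]
```

Call:
{"op": "send_rows", "data": {"steps": [[[0.75,-1.85,0,0,1],[0.75,-1.85,0,0,1],[0.75,-1.85,0,0,1],[0.75,-1.85,0,0,1],[0,0,0,0,1],[0,0,0,0,1]]]}}

```text
clock: 8.53
position: [572.4, -328.7, 182.9]
ee_rot: [-0.657, 0.753, -0.039, 0.01]
contact_force: [-0.3, -0.1, 0.3]
gripper_width: 85.1
```

```bash
python3 - <<'E'
from h import *
togo(492.3,-286,-98.2)
E
```

```text
pos [ 572.4 -328.7  182.9] yaw -97.92 toolz [ 0.0659 -0.0453 -0.9968] t 8.53 F [-0.3 -0.1  0.3] w 85.1
turn 0.005 tool shift cm now [-3.13  8.49]
```

Call:
{"op": "send_rows", "data": {"steps": [[[-0.75,1.85,0,0,1],[-0.75,1.85,0,0,1],[-0.75,1.85,0,0,1],[-0.75,1.85,0,0,1],[0,0,0,0,1],[0,0,0,0,1]]]}}

```text
clock: 9.03
position: [497.2, -286.2, 174.4]
ee_rot: [-0.656, 0.753, -0.037, 0.009]
contact_force: [-0.6, 0.4, -0.8]
gripper_width: 85.8
```

```bash
python3 - <<'E'
from h import *
togo(492.3,-286,-98.2)
E
```

```text
pos [ 497.2 -286.2  174.4] yaw -97.94 toolz [ 0.0628 -0.044  -0.9971] t 9.03 F [-0.6  0.4 -0.8] w 85.8
turn 0.005 tool shift cm now [0.05 0.49]
```

Call:
{"op": "send_rows", "data": {"steps": [[[0,0,-3,0,1],[0,0,-3,0,1],[0,0,-3,0,1],[0,0,-2,0,1],[0,0,-1.4,0,1],[0,0,-0.9,0,1],[0,0,-0.5,0,1],[0,0,-0.2,0,1],[0,0,0,0,1]]]}}

```text
clock: 9.78
position: [487.6, -279.9, 320.2]
ee_rot: [-0.656, 0.754, -0.036, 0.009]
contact_force: [-0.9, -0.8, 0.2]
gripper_width: 85.5
```

```bash
python3 - <<'E'
from h import *
togo(492.3,-286,-98.2); s=arm.read_state(); print(s["joints"],s["joint_vel"].round(4))
E
```

```text
pos [ 487.6 -279.9  320.2] yaw -97.96 toolz [ 0.0609 -0.0433 -0.9972] t 9.78 F [-0.9 -0.8  0.2] w 85.5
turn 0.004 tool shift cm now [ 0.54 -0.55]
[-0.21468746  0.16991124  0.01306737  0.03014709 -1.34524348  0.07122242] [-0.0008  0.0099 -0.0073 -0.0055  0.0023 -0.0002]
```

Call:
{"op": "send_rows", "data": {"steps": [[[0,0,1,0,1],[0,0,2,0,1],[0,0,3,0,1],[0,0,2,0,1],[0,0,1.4,0,1],[0,0,0.9,0,1],[0,0,0.5,0,1],[0,0,0.2,0,1],[0,0,0,0,1]]]}}

```text
clock: 10.53
position: [489.4, -283.1, 192.6]
ee_rot: [-0.656, 0.754, -0.028, 0.005]
contact_force: [0.3, 1.1, 0.2]
gripper_width: 85.5
```

```bash
python3 - <<'E'
from h import *
togo(492.3,-286,-98.2); s=arm.read_state(); print(s["joints"],s["joint_vel"].round(4))
E
```

```text
pos [ 489.4 -283.1  192.6] yaw -98.01 toolz [ 0.0443 -0.0367 -0.9983] t 10.53 F [0.3 1.1 0.2] w 85.5
turn 0.003 tool shift cm now [ 0.25 -0.32]
[-0.22176358  0.25105023 -0.19781869  0.02966595 -1.0707433   0.06907694] [ 0.001   0.0069 -0.0011  0.0043  0.0015 -0.0002]
```

The smooth descent took out some tilt. I run one more smooth up-and-down cycle.

Call:
{"op": "send_rows", "data": {"steps": [[[0,0,-1,0,1],[0,0,-2,0,1],[0,0,-3,0,1],[0,0,-2,0,1],[0,0,-1.4,0,1],[0,0,-0.9,0,1],[0,0,-0.5,0,1],[0,0,-0.2,0,1],[0,0,0,0,1]]]}}

```text
clock: 11.28
position: [486.0, -280.0, 319.0]
ee_rot: [-0.656, 0.754, -0.035, 0.008]
contact_force: [-0.5, 0.4, -0.8]
gripper_width: 85.3
```

Call:
{"op": "send_rows", "data": {"steps": [[[0,0,1,0,1],[0,0,2,0,1],[0,0,3,0,1],[0,0,2,0,1],[0,0,1.4,0,1],[0,0,0.9,0,1],[0,0,0.5,0,1],[0,0,0.2,0,1],[0,0,0,0,1]]]}}

```text
clock: 12.03
position: [487.8, -283.1, 193.6]
ee_rot: [-0.656, 0.755, -0.029, 0.005]
contact_force: [-0.3, 0.1, -0.7]
gripper_width: 85.5
```

```bash
python3 - <<'E'
from h import *
togo(492.3,-286,-98.2); s=arm.read_state(); print(s["joints"],s["joint_vel"].round(4))
E
```

```text
pos [ 487.8 -283.1  193.6] yaw -98.07 toolz [ 0.0449 -0.0368 -0.9983] t 12.03 F [-0.3  0.1 -0.7] w 85.5
turn 0.002 tool shift cm now [ 0.22 -0.49]
[-0.22257892  0.24754897 -0.19981934  0.02958917 -1.07161983  0.0690164 ] [ 0.0002  0.0072 -0.0022  0.0037  0.0027 -0.    ]
```

Call:
{"op": "send_rows", "data": {"steps": [[[0,0,-3,0,1],[0,0,-3,0,1],[0,0,-3,0,1],[0,0,-2,0,1],[0,0,-1.4,0,1],[0,0,-0.9,0,1],[0,0,-0.5,0,1],[0,0,-0.2,0,1],[0,0,0,0,1]]]}}

```text
clock: 12.78
position: [481.9, -278.4, 344.5]
ee_rot: [-0.655, 0.755, -0.032, 0.007]
contact_force: [0.7, 0.5, -0.1]
gripper_width: 85.5
```

Call:
{"op": "send_rows", "data": {"steps": [[[0,0,1,0,1],[0,0,2,0,1],[0,0,3,0,1],[0,0,3,0,1],[0,0,2,0,1],[0,0,1.4,0,1],[0,0,0.9,0,1],[0,0,0.5,0,1],[0,0,0.2,0,1],[0,0,0,0,1]]]}}

```text
clock: 13.62
position: [482.7, -281.8, 184.5]
ee_rot: [-0.655, 0.755, -0.023, 0.002]
contact_force: [-0.1, 0.1, -0.0]
gripper_width: 85.7
```

```bash
python3 - <<'E'
from h import *
togo(492.3,-286,-98.2); s=arm.read_state(); print(s["joints"],s["joint_vel"].round(4))
im,d,K,M=grab("wrist")
Z=cloud(d,K,M)[...,2]; rep("grip",(Z>90)&(Z<115)&(np.arange(640)[None]>180)&(np.arange(640)[None]<460)&(np.arange(400)[:,None]<290),104,K,M,50)
E
```

```text
pos [ 482.7 -281.8  184.5] yaw -98.17 toolz [ 0.0339 -0.032  -0.9989] t 13.62 F [-0.1  0.1 -0. ] w 85.7
turn 0.001 tool shift cm now [ 0.28 -1.01]
[-0.22368713  0.25273662 -0.2152867   0.02715116 -1.06269772  0.06888211] [ 0.0008  0.006  -0.0001  0.0044  0.0016  0.0004]
grip [312. 277.] [ 505.9 -193. ] [36.2 43.2] long axis deg 173.4
grip [312. 190.] [ 491.5 -286.9] [71.1 24. ] long axis deg 81.3
```

Tilt is now about 2.7°, which the slot clearance allows. I descend to grasp height.

Call:
{"op": "send_rows", "data": {"steps": [[[0,-0.3,1,0,1],[0,-0.3,2,0,1],[0,0,2.6,0,1],[0,0,1.8,0,1],[0,0,1.2,0,1],[0,0,0.7,0,1],[0,0,0.4,0,1],[0,0,0.2,0,1],[0,0,0,0,1]]]}}

```text
clock: 14.42
position: [501.7, -288.7, 88.6]
ee_rot: [-0.655, 0.755, -0.033, 0.008]
contact_force: [0.1, -0.7, 0.9]
gripper_width: 85.4
```

```bash
python3 - <<'E'
from h import *
togo(492,-286.3,-98.2)
im,d,K,M=grab("wrist"); cv2.imwrite("pics/w5.png",im)
E
```

```text
pos [ 501.7 -288.7   88.6] yaw -98.12 toolz [ 0.055  -0.0387 -0.9977] t 14.42 F [ 0.1 -0.7  0.9] w 85.4
turn 0.001 tool shift cm now [-0.1   0.99]
```

View pics/w5.png

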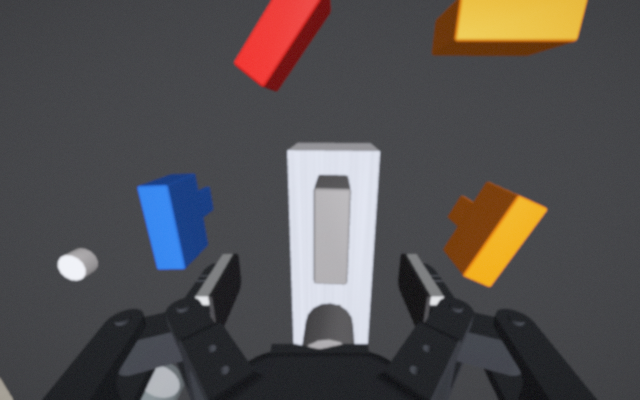

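The grip at (332,235) is between the pads. I shift about 10 mm sideways and go the last 20 mm down.

Call:
{"op": "send_rows", "data": {"steps": [[[0,0.4,0.3,0,1],[0,0.4,0.6,0,1],[0,0.2,0.6,0,1],[0,0,0.3,0,1],[0,0,0.1,0,1],[0,0,0,0,1]]]}}

```text
clock: 14.97
position: [493.7, -288.5, 70.5]
ee_rot: [-0.655, 0.754, -0.035, 0.01]
contact_force: [-1.7, -1.3, -0.6]
gripper_width: 85.2
```

```bash
python3 - <<'E'
from h import *
togo(492,-286.3,-98.2)
E
```

```text
pos [ 493.7 -288.5   70.5] yaw -98.11 toolz [ 0.0614 -0.0406 -0.9973] t 14.97 F [-1.7 -1.3 -0.6] w 85.2
turn 0.002 tool shift cm now [-0.2   0.19]
```

Call:
{"op": "send_rows", "data": {"steps": [[[0,0,0,0,0],[0,0,0,0,0],[0,0,0,0,0],[0,0,0,0,0],[0,0,0,0,0],[0,0,0,0,0]]]}}

```text
clock: 15.47
position: [494.5, -288.7, 70.9]
ee_rot: [-0.655, 0.754, -0.036, 0.01]
contact_force: [-0.2, 0.0, -0.1]
gripper_width: 12.5
```

```bash
python3 - <<'E'
from h import *
togo(492,-286.3,-98.2)
E
```

```text
pos [ 494.5 -288.7   70.9] yaw -98.1 toolz [ 0.0626 -0.0411 -0.9972] t 15.47 F [-0.2  0.  -0.1] w 12.5
turn 0.002 tool shift cm now [-0.21  0.28]
```

The width of 12.5 mm is less than the 24 mm grip, so I look before going further.

```bash
python3 - <<'E'
from h import *
togo(492,-286.3,-98.2)
im,d,K,M=grab("wrist"); np.savez("wrist6.npz",im=im,d=d,K=K,M=M)
s,_,_,_=grab("scene"); 
a=cv2.resize(im[80:400,160:480],(440,440)); b=cv2.resize(s[190:350,140:300],(440,440),interpolation=2) if True else 0
b=cv2.resize(s[180:330,150:300],(360,440),interpolation=2)
cv2.imwrite("pics/w6.png",np.hstack([a,b]))
togo(492,-286.3,-98.2)
E
```

```text
pos [ 494.5 -288.7   70.9] yaw -98.1 toolz [ 0.0626 -0.0411 -0.9972] t 15.47 F [-0.2  0.  -0.1] w 12.5
turn 0.002 tool shift cm now [-0.21  0.28]
pos [ 494.4 -288.7   70.9] yaw -98.1 toolz [ 0.0625 -0.0411 -0.9972] t 15.57 F [ 0.9 -0.3  0. ] w 0.1
turn 0.002 tool shift cm now [-0.21  0.27]
```

View pics/w6.png

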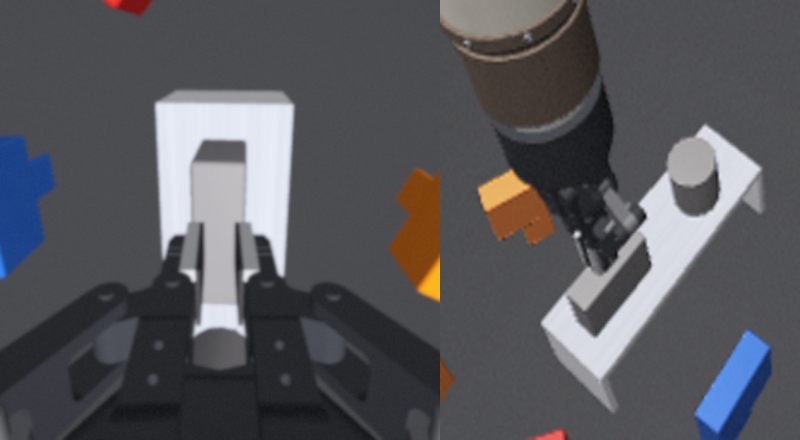

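The pads have closed beside the grip rather than on it. I check from the depth image where the tips really are relative to the key.

```bash
python3 - <<'E'
from h import *
z=np.load("wrist6.npz"); im,d,K,M=z["im"],z["d"],z["K"],z["M"]
H=np.array(optics.get_calibration("wrist")["hand_eye"]); print(H.round(3))
s=arm.read_state(); A=R.from_quat(s["ee_rot"]).as_matrix()
print("tcp px",proj(s["position"],K,M),"grasp px",proj(s["position"]-19*A[:,2],K,M))
P=cloud(d,K,M)
T=cloud(d,K,H)
for v in (184,200,225,235,240,245,250,255,260,270,280,290,300,310):
    print(v,[(u,T[v,u].round(0).tolist(),P[v,u].round(0).tolist()) for u in (300,319,338)])
cv2.imwrite("pics/w7.png",cv2.resize(im[200:340,240:400],(800,560)) if 0 else im)
st=grab("scene"); Ps=cloud(st[1],st[2],st[3]); k=proj([494,-286,104],st[2],st[3]); t=proj(s["position"],st[2],st[3]); print(k,t)
u,v=k.astype(int)
for dv in range(-30,31,6): print([Ps[v+dv,u+du].round(0).tolist() for du in (-20,-10,0,10)])
E
```

```text
[[ 0.00000e+00 -9.47000e-01 -3.22000e-01  8.27850e+01]
 [ 1.00000e+00  0.00000e+00  1.00000e-03  1.19000e+00]
 [-0.00000e+00 -3.22000e-01  9.47000e-01 -1.82534e+02]
 [ 0.00000e+00  0.00000e+00  0.00000e+00  1.00000e+00]]
tcp px [317.44791862 226.29162022] grasp px [317.28841552 238.36331333]
184 [(300, [28.0, -13.0, 12.0], [504.0, -319.0, 61.0]), (319, [32.0, 1.0, -2.0], [489.0, -320.0, 74.0]), (338, [31.0, 14.0, 0.0], [476.0, -318.0, 71.0])]
200 [(300, [31.0, -10.0, -31.0], [498.0, -319.0, 104.0]), (319, [31.0, 1.0, -32.0], [487.0, -318.0, 104.0]), (338, [32.0, 12.0, -35.0], [476.0, -317.0, 106.0])]
225 [(300, [15.0, -10.0, -32.0], [500.0, -304.0, 104.0]), (319, [15.0, 1.0, -32.0], [489.0, -303.0, 103.0]), (338, [16.0, 12.0, -33.0], [478.0, -301.0, 103.0])]
235 [(300, [9.0, -10.0, -32.0], [501.0, -298.0, 104.0]), (319, [10.0, 1.0, -34.0], [490.0, -297.0, 105.0]), (338, [9.0, 13.0, -33.0], [479.0, -295.0, 103.0])]
240 [(300, [5.0, -10.0, -32.0], [502.0, -294.0, 104.0]), (319, [6.0, 1.0, -32.0], [490.0, -293.0, 103.0]), (338, [6.0, 13.0, -33.0], [479.0, -291.0, 103.0])]
245 [(300, [11
[... 1813 characters left out ...]
7.0, -301.0, 200.0], [544.0, -294.0, 205.0]]
[[391.0, -259.0, 1.0], [489.0, -299.0, 144.0], [525.0, -304.0, 183.0], [502.0, -266.0, 104.0]]
[[399.0, -270.0, -4.0], [421.0, -260.0, -1.0], [502.0, -292.0, 123.0], [506.0, -274.0, 96.0]]
[[411.0, -284.0, 1.0], [484.0, -306.0, 105.0], [501.0, -297.0, 105.0], [506.0, -278.0, 77.0]]
[[420.0, -295.0, -1.0], [491.0, -316.0, 103.0], [503.0, -303.0, 91.0], [506.0, -283.0, 59.0]]
[[460.0, -323.0, 60.0], [494.0, -322.0, 92.0], [501.0, -307.0, 72.0], [514.0, -294.0, 60.0]]
[[468.0, -333.0, 59.0], [487.0, -324.0, 62.0], [504.0, -314.0, 59.0], [521.0, -304.0, 58.0]]
[[462.0, -336.0, 30.0], [494.0, -334.0, 59.0], [513.0, -325.0, 62.0], [504.0, -298.0, -1.0]]
```

The depth image shows the finger ends about 46 mm behind the reported TCP: tips at z≈115 with the reported z at 71. So the pads closed just above the grip (top at 104), which is untouched. I will use that measured offset. That means opening, then descending to a reported z of about 24.

Call:
{"op": "send_rows", "data": {"steps": [[[0,0,-0.5,0,1],[0,0,0,0,1],[0,0,0,0,1],[0,0,0,0,1],[0,0,0,0,1],[0,0,0,0,1],[0,0,0,0,1],[0,0,0,0,1]]]}}

```text
clock: 16.28
position: [494.1, -288.5, 76.6]
ee_rot: [-0.655, 0.754, -0.036, 0.01]
contact_force: [1.3, -0.1, 1.1]
gripper_width: 85.6
```

```bash
python3 - <<'E'
from h import *
togo(494.5,-289,-98.2)
E
```

```text
pos [ 494.1 -288.5   76.6] yaw -98.1 toolz [ 0.0629 -0.0412 -0.9972] t 16.28 F [ 1.3 -0.1  1.1] w 85.6
turn 0.002 tool shift cm now [ 0.04 -0.04]
```

Call:
{"op": "send_rows", "data": {"steps": [[[0,0.1,0.6,0,1],[0,0.1,1,0,1],[0,0,1,0,1],[0,0,0.8,0,1],[0,0,0.6,0,1],[0,0,0.4,0,1],[0,0,0.2,0,1],[0,0,0,0,1]]]}}

```text
clock: 16.95
position: [493.7, -290.0, 23.6]
ee_rot: [-0.655, 0.755, -0.034, 0.009]
contact_force: [0.1, -0.2, 0.8]
gripper_width: 85.3
```

```bash
python3 - <<'E'
from h import *
togo(495,-289,-98.2)
im,d,K,M=grab("wrist"); H=np.array(optics.get_calibration("wrist")["hand_eye"])
P=cloud(d,K,M);Z=P[...,2]; T=cloud(d,K,H)
uu=np.arange(640)[None]; vv=np.arange(400)[:,None]
rep("grip",(Z>95)&(Z<112)&(uu>255)&(uu<385)&(vv<310),104,K,M,50)
# finger tips: pixels nearer than key with |y|>30
m=(abs(T[...,1])>25)&(abs(T[...,1])<60)&(T[...,2]<-30)&(abs(T[...,0])<13)
print("tip max toolz",np.nanpercentile(T[...,2][m],[50,90,99]), "world z",np.nanpercentile(Z[m],[0.5,2,10]))
cv2.imwrite("pics/w8.png",im)
E
```

```text
pos [ 493.7 -290.    23.6] yaw -98.11 toolz [ 0.0587 -0.04   -0.9975] t 16.95 F [ 0.1 -0.2  0.8] w 85.3
turn 0.002 tool shift cm now [-0.11 -0.12]
grip [310. 267.] [ 489.3 -303.2] [41.6 23.6] long axis deg 81.7
tip max toolz [-100.28639848  -53.50561209  -34.5263166 ] world z [59.49920991 59.95960138 75.12311334]
```

Call:
{"op": "send_rows", "data": {"steps": [[[0,0,0,0,0],[0,0,0,0,0],[0,0,0,0,0],[0,0,0,0,0],[0,0,0,0,0],[0,0,0,0,0],[0,0,0,0,0]]]}}

```text
clock: 17.58
position: [495.3, -290.3, 25.8]
ee_rot: [-0.655, 0.754, -0.036, 0.01]
contact_force: [0.2, -0.3, -1.1]
gripper_width: 23.3
```

```bash
python3 - <<'E'
from h import *
togo(495,-289,-98.2)
E
```

```text
pos [ 495.3 -290.3   25.8] yaw -98.11 toolz [ 0.0633 -0.0412 -0.9971] t 17.58 F [ 0.2 -0.3 -1.1] w 23.3
turn 0.002 tool shift cm now [-0.13  0.05]
```

The grip reads 23.3 mm, so the key is held. I lift it straight up, correcting for the tilt.

Call:
{"op": "send_rows", "data": {"steps": [[[0.03,-0.06,-0.8,0,0],[0.03,-0.07,-1,0,0],[0.03,-0.07,-1,0,0],[0.03,-0.07,-1,0,0],[0.03,-0.07,-1,0,0],[0.06,-0.14,-2,0,0],[0.06,-0.14,-2,0,0],[0.03,-0.07,-1,0,0],[0,0,-0.5,0,0],[0,0,0,0,0]]]}}

```text
clock: 18.42
position: [493.4, -289.5, 139.3]
ee_rot: [-0.655, 0.755, -0.036, 0.01]
contact_force: [0.2, 0.1, -1.4]
gripper_width: 23.3
```

```bash
python3 - <<'E'
from h import *
togo(495.7,208.4,-61.3)
im,d,K,M=grab("wrist"); s,_,_,_=grab("scene")
cv2.imwrite("pics/w9.png",np.hstack([cv2.resize(im[60:400,150:490],(400,400)),cv2.resize(s[130:330,130:330],(400,400),interpolation=2)]))
H=np.array(optics.get_calibration("wrist")["hand_eye"]); T=cloud(d,K,H)
for v in range(190,300,8): print(v,[T[v,u].round(0).tolist() for u in (306,312,319,326)])
E
```

```text
pos [ 493.4 -289.5  139.3] yaw -98.14 toolz [ 0.0622 -0.0404 -0.9972] t 18.42 F [ 0.2  0.1 -1.4] w 23.3
turn -0.643 tool shift cm now [-49.3   6.7]
190 [[2.0, -12.0, 81.0], [3.0, -6.0, 80.0], [-15.0, 1.0, 139.0], [-15.0, 10.0, 138.0]]
198 [[-5.0, -12.0, 80.0], [-5.0, -6.0, 79.0], [-26.0, 1.0, 140.0], [-25.0, 10.0, 139.0]]
206 [[32.0, -6.0, -44.0], [32.0, -3.0, -45.0], [32.0, 1.0, -43.0], [32.0, 5.0, -44.0]]
214 [[32.0, -5.0, -55.0], [32.0, -2.0, -56.0], [32.0, 1.0, -57.0], [32.0, 5.0, -56.0]]
222 [[32.0, -5.0, -66.0], [32.0, -2.0, -66.0], [32.0, 1.0, -66.0], [32.0, 4.0, -67.0]]
230 [[32.0, -4.0, -75.0], [33.0, -2.0, -76.0], [32.0, 1.0, -75.0], [33.0, 4.0, -76.0]]
238 [[31.0, -4.0, -79.0], [30.0, -2.0, -78.0], [30.0, 1.0, -78.0], [31.0, 4.0, -79.0]]
246 [[27.0, -4.0, -78.0], [27.0, -2.0, -79.0], [26.0, 1.0, -78.0], [26.0, 4.0, -78.0]]
254 [[23.0, -4.0, -78.0], [23.0, -2.0, -79.0], [24.0, 1.0, -80.0], [23.0, 4.0, -79.0]]
262 [[19.0, -4.0, -79.0], [19.0, -2.0, -79.0], [20.0, 1.0, -80.0], [19.0, 4.0, -79.0]]
270 [[15.0, -4.0, -79.0], [15.0, -2.0, -79.0], [15.0, 1.0, -78.0], [15.0, 4.0, -79.0]]
278 [[11.0, -4.0, -79.0], [11.0, -2.0, -79.0], [11.0, 1.0, -79.0], [11.0, 4.0, -79.0]]
286 [[8.0, -4.0, -80.0], [7.0, -2.0, -79.0], [7.0, 1.0, -79.0], [7.0, 4.0, -79.0]]
294 [[4.0, -5.0, -80.0], [4.0, -2.0, -80.0], [4.0, 1.0, -80.0], [4.0, 4.0, -81.0]]
```

View pics/w9.png

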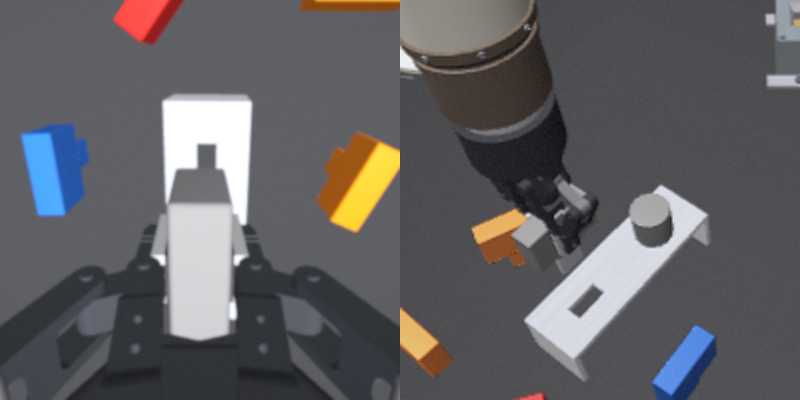

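The wrist view shows the key held squarely between the pads: grip top at crop (200,260), with the empty rack slot at (207,155). The pin key is still in place. I raise it more, turn it by -0.64 rad, and carry it to the switch.

Call:
{"op": "send_rows", "data": {"steps": [[[0,0,-1.5,-0.1,0],[0,0,-2,-0.12,0],[0,0,-1,-0.12,0],[0,0,-0.5,-0.12,0],[0,0,0,-0.12,0],[0,0,0,-0.06,0],[-1,-0.6,0,0,0],[-2.5,-1.4,0,0,0],[-3.2,-1.75,0,0,0],[-3.2,-1.75,0,0,0]]]}}

```text
clock: 19.35
position: [480.2, -172.0, 172.3]
ee_rot: [0.863, -0.505, 0.023, 0.005]
contact_force: [1.4, 0.4, -0.9]
gripper_width: 23.6
```

```bash
cat >> h.py <<'E'
def keyto(x=495.7,y=208.4,yaw=-61.3,off=(-2.5,0.5,-57)):
    s=arm.read_state(); A=R.from_quat(s["ee_rot"]).as_matrix(); p=s["position"]
    k=p+A@np.array(off); b=k+A@np.array([0,0,62.]); y0=np.degrees(np.arctan2(A[1,0],A[0,0]))
    print("t",round(s["clock"],2),"tcp",p.round(1),"key centre",k.round(1),"tongue end",b.round(1),"yaw",y0.round(2),"tilt",A[:,2].round(4),"F",s["contact_force"].round(1),"w",round(s["gripper_width"],1))
    for n,q in(("grip",k),("tongue",b)):
        d=np.array([x-q[0],y-q[1],0]); print(n,"shift cm",(A.T@d/10).round(2))
    print("turn",round(np.radians(y0-yaw),3))
E
python3 - <<'E'
from h import *
keyto()
E
```

```text
t 19.35 tcp [ 480.2 -172.   172.3] key centre [ 476.5 -168.3  229.1] tongue end [ 478.7 -170.3  167.2] yaw -60.7 tilt [ 0.0344 -0.0322 -0.9989] F [ 1.4  0.4 -0.9] w 23.6
grip shift cm [-31.88 -20.12  -1.15]
tongue shift cm [-32.15 -20.04  -1.16]
turn 0.011
```

Call:
{"op": "send_rows", "data": {"steps": [[[-3.2,-2,0,0,0],[-3.2,-2,0,0,0],[-3.2,-2,0,0,0],[-3.2,-2,0,0.01,0],[-3.2,-2,0,0,0],[-3.2,-2,0,0,0],[-3.2,-2,0,0,0],[-2.4,-1.5,0,0,0],[-1.5,-1,0,0,0],[-0.6,-0.4,0,0,0]]]}}

```text
clock: 20.18
position: [487.0, 167.0, 152.1]
ee_rot: [0.858, -0.513, 0.016, 0.011]
contact_force: [-0.1, 0.2, -0.9]
gripper_width: 23.4
```

Call:
{"op": "send_rows", "data": {"steps": [[[0,0,0,0,0],[0,0,0,0,0]]]}}

```text
clock: 20.35
position: [485.3, 168.5, 150.2]
ee_rot: [0.859, -0.512, 0.015, 0.013]
contact_force: [-0.3, -0.6, -2.5]
gripper_width: 23.4
```

```bash
python3 - <<'E'
from h import *
keyto()
im,d,K,M=grab("wrist"); cv2.imwrite("pics/w10.png",im)
print("mouth px",proj([495.7,208.4,72],K,M))
E
```

```text
t 20.35 tcp [485.3 168.5 150.2] key centre [483.  172.6 207. ] tongue end [483.8 170.2 145.1] yaw -61.65 tilt [ 0.013  -0.038  -0.9992] F [-0.3 -0.6 -2.5] w 23.4
grip shift cm [-2.55 -2.82 -0.12]
tongue shift cm [-2.79 -2.86 -0.13]
turn -0.006
mouth px [290.01945762 224.29698739]
```

Call:
{"op": "send_rows", "data": {"steps": [[[-0.6,-0.6,0,0,0],[-0.9,-0.9,0,0,0],[-0.7,-0.8,0,0,0],[-0.4,-0.4,0,0,0],[-0.1,-0.1,0,0,0],[0,0,0,0,0]]]}}

```text
clock: 20.9
position: [498.8, 204.9, 148.8]
ee_rot: [0.856, -0.516, 0.015, 0.013]
contact_force: [-0.6, 0.2, -1.5]
gripper_width: 23.5
```

```bash
python3 - <<'E'
from h import *
keyto()
im,d,K,M=grab("wrist"); cv2.imwrite("pics/w11.png",im)
print("mouth px",proj([495.7,208.4,72],K,M))
H=np.array(optics.get_calibration("wrist")["hand_eye"]); T=cloud(d,K,H)
uu=np.arange(640)[None]; vv=np.arange(400)[:,None]
Z=cloud(d,K,M)[...,2]
m=(T[...,2]>-83)&(T[...,2]<-74)&(abs(T[...,1])<20)&(uu>280)&(uu<360)
for n in (0,1): print("key top tool range",np.nanpercentile(T[...,n][m],[1,99]))
m=(Z>62)&(Z<80)&(T[...,2]>40)&(vv<330)&(uu>200)&(uu<440)
rep("switch top visible",m,72,K,M,100)
keyto()
E
```

```text
t 20.9 tcp [498.8 204.9 148.8] key centre [496.5 209.  205.7] tongue end [497.3 206.7 143.7] yaw -62.11 tilt [ 0.0124 -0.0381 -0.9992] F [-0.6  0.2 -1.5] w 23.5
grip shift cm [0.02 0.1  0.  ]
tongue shift cm [-0.23  0.06 -0.01]
turn -0.014
mouth px [318.7151464  200.46590072]
key top tool range [-25.03336444  32.06069607]
key top tool range [-13.34304529  15.74228754]
switch top visible [319. 190.] [498.  202.3] [64.1 99. ] long axis deg 118.5
t 20.95 tcp [498.7 204.8 148.8] key centre [496.4 208.9 205.7] tongue end [497.2 206.5 143.7] yaw -62.1 tilt [ 0.0123 -0.0382 -0.9992] F [-0.1  0.3 -1.4] w 23.4
grip shift cm [0.01 0.09 0.  ]
tongue shift cm [-0.23  0.04 -0.01]
turn -0.014
```

View pics/w11.png

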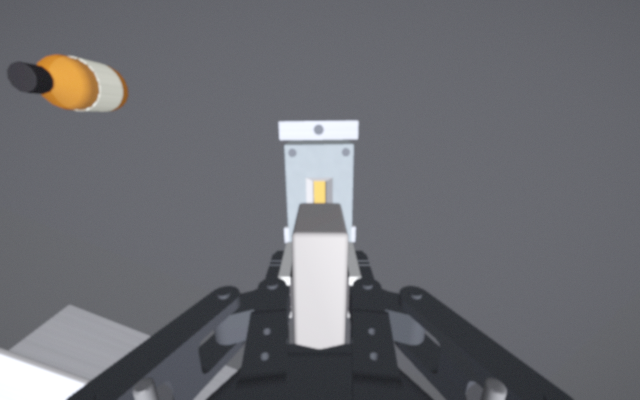

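The brass is at (319,190), lined up with the key's centre line at u≈320, and the numbers agree within 2 mm. I descend to just above the mouth, then check.

Call:
{"op": "send_rows", "data": {"steps": [[[-0.15,0.05,0.7,-0.014,0],[-0.06,0,1.4,0,0],[-0.06,0,1.4,0,0],[-0.04,0,1,0,0],[-0.02,0,0.6,0,0],[0,0,0.3,0,0],[0,0,0,0,0]]]}}

```text
clock: 21.53
position: [496.3, 203.9, 91.2]
ee_rot: [0.861, -0.509, 0.015, 0.013]
contact_force: [0.2, 0.4, -1.9]
gripper_width: 23.0
```

```bash
python3 - <<'E'
from h import *
keyto(495.6,208)
E
```

```text
t 21.53 tcp [496.3 203.9  91.2] key centre [494.  208.  148.1] tongue end [494.7 205.7  86.1] yaw -61.17 tilt [ 0.012  -0.0379 -0.9992] F [ 0.2  0.4 -1.9] w 23.0
grip shift cm [ 0.08 -0.14  0.  ]
tongue shift cm [-0.16 -0.19 -0.01]
turn 0.002
```

Call:
{"op": "send_rows", "data": {"steps": [[[-0.07,-0.15,0.3,0,0],[-0.03,0,0.6,0,0],[-0.03,0,0.7,0,0],[-0.03,0,0.6,0,0],[-0.02,0,0.4,0,0],[0,0,0.2,0,0],[0,0,0,0,0]]]}}

```text
clock: 22.12
position: [498.2, 205.9, 61.7]
ee_rot: [0.861, -0.509, 0.016, 0.012]
contact_force: [-0.1, -0.2, -1.4]
gripper_width: 23.7
```

```bash
python3 - <<'E'
from h import *
keyto(495.6,208)
E
```

```text
t 22.12 tcp [498.2 205.9  61.7] key centre [495.7 209.9 118.6] tongue end [496.7 207.7  56.7] yaw -61.15 tilt [ 0.0148 -0.036  -0.9992] F [-0.1 -0.2 -1.4] w 23.7
grip shift cm [0.16 0.11 0.01]
tongue shift cm [-0.08  0.08 -0.  ]
turn 0.003
```

The tongue is 15 mm into the slot with no contact force. I continue down slowly.

Call:
{"op": "send_rows", "data": {"steps": [[[-0.02,0.05,0.3,0,0],[-0.02,0.03,0.4,0,0],[-0.02,0,0.4,0,0],[-0.02,0,0.4,0,0],[-0.01,0,0.3,0,0],[0,0,0.1,0,0]]]}}

```text
clock: 22.62
position: [498.2, 206.2, 43.1]
ee_rot: [0.861, -0.508, 0.016, 0.011]
contact_force: [-1.0, -0.2, 2.2]
gripper_width: 23.5
```

```bash
python3 - <<'E'
from h import *
keyto(495.6,208)
E
```

```text
t 22.62 tcp [498.2 206.2  43.1] key centre [495.6 210.1  99.9] tongue end [496.7 207.9  38. ] yaw -61.1 tilt [ 0.0172 -0.0352 -0.9992] F [-1.  -0.2  2.2] w 23.5
grip shift cm [0.18 0.1  0.01]
tongue shift cm [-0.06  0.09 -0.  ]
turn 0.004
```

Call:
{"op": "send_rows", "data": {"steps": [[[0,0.02,0.25,0,0],[0,0,0.2,0,0],[0,0,0.15,0,0]]]}}

```text
clock: 22.87
position: [498.3, 206.2, 37.2]
ee_rot: [0.861, -0.508, 0.016, 0.01]
contact_force: [-1.4, 0.1, 2.7]
gripper_width: 23.5
```

Call:
{"op": "send_rows", "data": {"steps": [[[0,0,0.15,0,0],[0,0,0.15,0,0]]]}}

```text
clock: 23.03
position: [498.6, 206.0, 36.9]
ee_rot: [0.862, -0.507, 0.017, 0.011]
contact_force: [-6.7, -0.1, 14.6]
gripper_width: 23.4
```

```bash
python3 - <<'E'
from h import *
keyto(495.6,208)
E
```

```text
t 23.03 tcp [498.6 206.   36.9] key centre [495.8 210.   93.8] tongue end [497.  207.8  31.8] yaw -60.98 tilt [ 0.0186 -0.0354 -0.9992] F [-6.7 -0.1 14.6] w 23.4
grip shift cm [0.16 0.12 0.01]
tongue shift cm [-0.08  0.11 -0.  ]
turn 0.006
```

Force has risen to 15 N with the grip centre at 93.8 mm, so the grip has reached the switch top. I press a little more to level it.

Call:
{"op": "send_rows", "data": {"steps": [[[0,0,0.2,0,0],[0,0,0.2,0,0]]]}}

```text
clock: 23.2
position: [498.7, 206.1, 36.9]
ee_rot: [0.862, -0.506, 0.018, 0.01]
contact_force: [-6.0, -0.7, 16.0]
gripper_width: 23.4
```

```bash
python3 - <<'E'
from h import *
keyto(495.6,208)
im,d,K,M=grab("wrist"); cv2.imwrite("pics/w12.png",im)
P=cloud(d,K,M); T=cloud(d,K,np.array(optics.get_calibration("wrist")["hand_eye"]))
m=(T[...,2]>-90)&(T[...,2]<-72)&(abs(T[...,1])<9)&(T[...,0]>-25)&(T[...,0]<31)
Q=P[m]; c=np.linalg.lstsq(np.c_[Q[:,:2]-[495.6,208],np.ones(len(Q))],Q[:,2],rcond=None)[0]; print("grip top plane slopes, z centre",c.round(4),len(Q))
E
```

```text
t 23.2 tcp [498.7 206.1  36.9] key centre [495.9 210.1  93.8] tongue end [497.2 207.9  31.8] yaw -60.86 tilt [ 0.0201 -0.0354 -0.9992] F [-6.  -0.7 16. ] w 23.4
grip shift cm [0.17 0.13 0.01]
tongue shift cm [-0.09  0.13 -0.  ]
turn 0.008
grip top plane slopes, z centre [ 3.400000e-03 -2.400000e-03  1.165238e+02] 4466
```

The grip's top now measures level (slopes about 0.003) at z = 116.5, against an expected 116, so it is home and flat. I release it.

Call:
{"op": "send_rows", "data": {"steps": [[[0,0,0,0,0],[0,0,0,0,1],[0,0,0,0,1],[0,0,0,0,1],[0,0,0,0,1],[0,0,0,0,1],[0,0,0,0,1],[0,0,0,0,1]]]}}

```text
clock: 23.92
position: [499.7, 206.7, 36.3]
ee_rot: [0.862, -0.506, 0.018, 0.009]
contact_force: [0.5, 0.0, 0.1]
gripper_width: 85.6
```

```bash
python3 - <<'E'
from h import *
keyto(495.6,208)
E
```

```text
t 23.92 tcp [499.7 206.7  36.3] key centre [496.8 210.5  93.1] tongue end [498.2 208.4  31.2] yaw -60.86 tilt [ 0.0222 -0.0338 -0.9992] F [0.5 0.  0.1] w 85.6
grip shift cm [0.16 0.23 0.01]
tongue shift cm [-0.09  0.25 -0.  ]
turn 0.008
```

Call:
{"op": "send_rows", "data": {"steps": [[[0,0,-1,0,1],[0,0,-2,0,1],[0,0,-3,0,1],[0,0,-3,0,1],[0,0,-3,0,1],[0,0,-2,0,1],[0,0,-1,0,1],[0,0,0,0,1]]]}}

```text
clock: 24.58
position: [495.9, 211.0, 196.7]
ee_rot: [0.862, -0.506, 0.018, 0.01]
contact_force: [1.0, 0.3, -1.2]
gripper_width: 85.4
```

```bash
python3 - <<'E'
from h import *
togo(499,206,-61)
im,d,K,M=grab("wrist"); P=cloud(d,K,M); Z=P[...,2]
uu=np.arange(640)[None]; vv=np.arange(400)[:,None]
m=(Z>100)&(Z<125)&(uu>250)&(uu<390)&(vv<330)
rep("grip",m,116,K,M,100)
m=cv2.erode(m.astype(np.uint8),np.ones((5,5)))>0
Q=P[m]; c=np.linalg.lstsq(np.c_[Q[:,:2]-[495.6,208],np.ones(len(Q))],Q[:,2],rcond=None)[0]; print("grip plane",c.round(4),len(Q))
print("switch top z",np.nanmedian(Z[(Z>60)&(Z<80)&(uu>250)&(uu<390)&(vv<330)]))
s,_,_,_=grab("scene"); t,td,tK,tM=grab("top"); Zt=cloud(td,tK,tM)[...,2]
b=np.zeros(Zt.shape,bool); b[205:262,340:440]=1; rep("rack grips",b&(Zt>84),104,tK,tM)
bb=cv2.resize(s[100:350,140:440],(480,400),interpolation=2); a=cv2.resize(im[100:300,240:400],(320,400),interpolation=2)
cv2.imwrite("pics/final.png",np.hstack([a,bb]))
E
```

```text
pos [495.9 211.  196.7] yaw -60.86 toolz [ 0.0212 -0.0359 -0.9991] t 24.58 F [ 1.   0.3 -1.2] w 85.4
turn 0.002 tool shift cm now [ 0.59 -0.03]
grip [319. 192.] [495.9 209.4] [23.8 71. ] long axis deg 119.2
grip plane [-1.200000e-03  2.500000e-03  1.163618e+02] 1154
switch top z 72.35711939460737
rack grips [371. 230.] [ 509.4 -181.4] [41.5 42.9] long axis deg 115.3
```

View pics/final.png

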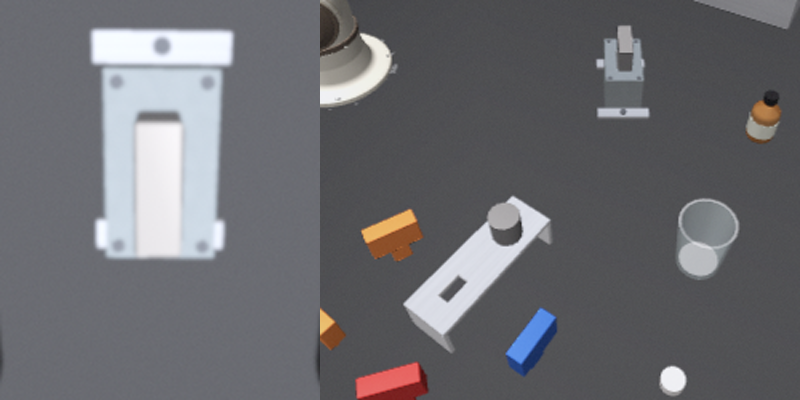

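The key is fully home: its grip top is 44.0 mm above the switch top and level. The pin key, beaker and look-alikes are untouched. I hand in.

```bash
python3 -c "
from bench import job; print(job.job_done())"
```

```text
the job is handed in; nothing more can be done
None
```

The tongue key is in the guard switch, pushed fully home and released, and I handed the job in at about 25 s of the 48 s allowed.

**Last checks:**
- **Seating:** the grip's top is 116.4 mm above the bench and the switch top 72.4 mm. The 44.0 mm difference is exactly the grip's height, so it sits on the switch. It is level, with slopes under 0.003.
- **Position:** the grip centre is at (495.9, 209.4), within about 1 mm of the measured slot, and its yaw is within about 0.5° of the slot's.
- **Push force:** it rose to about 16 N when the grip met the switch, well under the limits.
- **Everything else:** the pin key is still in the rack, and the beaker and coloured look-alikes stand where they were. The gripper is open and clear above the key.

**What went wrong or disagreed:**
- **Missed first grasp:** the fingers closed on nothing just above the grip. The wrist camera's depth showed the finger ends about 46 mm behind the reported TCP, so I used that offset from then on. The key was not disturbed.
- **Tool tilt:** the relative moves let the tool tilt by 2–4°, which I could only partly correct. It was about 2° at insertion, and the grip lay flat once pressed home.

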